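# Line up the cacti by size on the window board

## Robot

A 7-joint arm with a two-finger parallel gripper is mounted at the origin on the work surface. World frame = base frame: x ahead of the robot, y to its left, z up, the work surface at z = 0. Lengths are in m, angles in rad, forces in N, time in s.
With the tool pointing down it reaches from about 0.425 to 0.925 m from the base axis. Payload 6.8 kg.
Tool frame: the origin (TCP) lies at the very end of the fingers, on their centre line; the grasp point (between the pads) lies 19 mm behind it; z points along the fingers, y is the line along which they close (so a half turn about z gives the same grasp; the last joint's range is limited). The gripper opens to 85 mm and grips with 20 to 120 N. Pads are 22 mm wide; open, the fingers measure 114 mm over their backs; the gripper's body (76 mm by 85 mm) begins 54 mm behind the grasp point. The pads swing forward as they close: fully open they stand 13 mm farther back than shut.
Start: joints at [1.168, 0.477, 0.022, 1.555, -0.011, 1.109, -0.083], TCP at [0.196, -0.646, 0.231] pointing down, gripper open.
Joint ranges: [-2.96, 2.96], [-0.34, 2.1], [-1.41, 1.46], [0.24, 2.44], [-1.37, 4.51], [0.17, 1.92], [-2.96, 2.96]. Speed limits (rad/s): [2.39, 2.39, 3.14, 3.14, 3.14, 3.14, 3.14].

## Interface

Orientations are given as a unit quaternion [w, x, y, z].
In Python, from station import bot gives the robot as it stands. The module is installed in compiled form; this text tells all that it offers.
- The arm moves only by the shell command python3 -m jog 'ROWS' [OPENING] [FORCE]. ROWS is JSON, a list of rows, each a list of 4 numbers: the shift along the tool's x, y, z in cm, then the turn about the tool's z in rad. In form: [[x, y, z, spin], ...]. A call has 1 to 20 rows; each row is the pose to reach, as a shift and turn from the pose commanded when the call began, along the tool's axes at that moment; what a row does not reach only later rows make up. A row lasts 1/12 s, in which the tool goes at most 41.7 mm and 7.16 degrees, less where a joint would pass 70% of its speed; a pose out of reach is approached as far as the arm can. A call with a gripper value outside its range is refused whole. OPENING is the closure, from -1 (fully open) to 1 (shut), set as the call begins (- or left out, the last holds). The fingers move at their own pace and stop on an object; FORCE is the grip in N (left out, the last holds). Time passes only in rows, so rows that repeat a pose let the fingers close. It gives the time, the measured TCP pose, the force, the opening and the grip force at its end, in the units of the state.
- bot.get_obs(): the state, without advancing time (a new reading comes with each control period).
- bot.read_camera(name): name is "scene" or "top"; returns a dict with "pixels" (400x640x3 uint8, red, green, blue), "depth" (400x640 float32, m along the optical axis (not along the pixel's ray), 0 where there is no reading), "fovy" (degrees; the focal length in pixels is half the picture's height over the tangent of half this angle, whatever the lens; pixels are square), "cx", "cy" (the principal point, pixels), "pose" (4x4, takes a point from camera to world coordinates). Camera axes: x right, y down, z forward; pixel columns grow to the right and rows downward; lengths in m; the calibration is good to about 2 mm. A picture is of the moment at which its call begins.
- bot.hand_in(): hands the job in; it is judged then, once.
The state is a dict: "t": time; "q": joint angles; "joint_vel": joint speeds; "joint_torque": joint torques, N m; "eef_pos": TCP position; "tool_rot": TCP orientation; "contact_force": force on the tool from outside, world axes, zero at the start; "torque": the same for the moment, N m; "gripper_width": opening from 0.0 (shut) to 1.0 (fully open); "grasp_force": force on a finger pad.
Only numpy, scipy, OpenCV 4.12 (cv2) and the standard library are available. Lean on these libraries where they do the work, as an engineer would, in place of code of your own. Each camera call takes 0.05 s, during which the arm holds its last target. There are 200 camera calls.

## Task

Line up the four potted cacti along the white window board in order of size, each standing upright in the middle of its own saucer: the largest on the saucer next to the red geranium, then one size smaller on each saucer, down to the smallest next to the seashell. Leave the geranium and the shell where they are, and do not tip a cactus over.

Things in the scene. Friction and masses are not known exactly. Their poses are not given: they have to be found in the camera images.
- cactus_largest: The largest of four potted cacti, loose, upright: round clay pot 62 mm high, foot 44 mm across; its top 19 mm is an upright collar 64 mm across (grip it there from above). A stiff green cactus 42 mm thick in its middle rises 30 mm above the lip, between the fingers (92 mm in all). Origin: centre of the pot's underside; z up.
- cactus_second: The second largest of four potted cacti, loose, upright: round clay pot 54 mm high, foot 38 mm across; its top 16 mm is an upright collar 56 mm across (grip it there from above). A stiff green cactus 36 mm thick in its middle rises 24 mm above the lip, between the fingers (78 mm in all). Origin: centre of the pot's underside; z up.
- cactus_third: The third largest of four potted cacti, loose, upright: round clay pot 46 mm high, foot 33 mm across; its top 14 mm is an upright collar 48 mm across (grip it there from above). A stiff green cactus 30 mm thick in its middle rises 18 mm above the lip, between the fingers (64 mm in all). Origin: centre of the pot's underside; z up.
- cactus_smallest: The smallest of four potted cacti, loose, upright: round clay pot 38 mm high, foot 27 mm across; its top 11 mm is an upright collar 40 mm across (grip it there from above). A stiff green cactus 24 mm thick in its middle rises 12 mm above the lip, between the fingers (50 mm in all). Origin: centre of the pot's underside; z up.
- saucer_clay: A brown clay saucer, fixed on the window board: one of four of equal size, in one row in any order of colour, about 105 mm apart, between geranium and shell. 92 mm across the rim, 10 mm high; flat inner floor 76 mm across, 5 mm above its underside. Origin: centre of its underside, on the board's top (24 mm above the bench).
- saucer_yellow: A mustard yellow saucer, fixed on the window board: one of four of equal size, in one row in any order of colour, about 105 mm apart, between geranium and shell. 92 mm across the rim, 10 mm high; flat inner floor 76 mm across, 5 mm above its underside. Origin: centre of its underside, on the board's top (24 mm above the bench).
- saucer_blue: A blue glazed saucer, fixed on the window board: one of four of equal size, in one row in any order of colour, about 105 mm apart, between geranium and shell. 92 mm across the rim, 10 mm high; flat inner floor 76 mm across, 5 mm above its underside. Origin: centre of its underside, on the board's top (24 mm above the bench).
- saucer_black: A black saucer, fixed on the window board: one of four of equal size, in one row in any order of colour, about 105 mm apart, between geranium and shell. 92 mm across the rim, 10 mm high; flat inner floor 76 mm across, 5 mm above its underside. Origin: centre of its underside, on the board's top (24 mm above the bench).
- geranium: The red-flowered geranium, loose (1.1 kg): brown pot 110 mm across, 95 mm high, leaves within 70 mm of its axis, blooms up to 250 mm above its underside. Stands on one end of the white window board (780 x 150 mm, top 24 mm above the bench), about 150 mm from the nearest saucer; which end changes. Origin: centre of the pot's underside; z up. Leave it alone.
- conch_shell: A cream and pink conch shell about 114 mm long and 65 mm high, loose (0.35 kg), on the other end of the board. Origin: on the board under its middle. Leave it alone.
There are look-alikes about, which are no part of the job. What is shaped like the cactus_third but purple is not meant. Leave any blue look-alike of the cactus_smallest alone.

How it is judged:
At the end, for the whole second after the job is handed in: Counting from the geranium, the first saucer carries the largest cactus, the next the second largest, then the third, and the last (by the shell) the smallest; each pot stands on its saucer's floor, within 14 mm of the saucer's centre, upright within 7 degrees and at rest (horizontal distance between cactus_largest and geranium between 0.05 and 0.205 m and ((horizontal distance between cactus_largest and saucer_clay below 0.014 m and z of cactus_largest in the frame of saucer_clay below 0.009 m) or (horizontal distance between cactus_largest and saucer_yellow below 0.014 m and z of cactus_largest in the frame of saucer_yellow below 0.009 m) or (horizontal distance between cactus_largest and saucer_blue below 0.014 m and z of cactus_largest in the frame of saucer_blue below 0.009 m) or (horizontal distance between cactus_largest and saucer_black below 0.014 m and z of cactus_largest in the frame of saucer_black below 0.009 m)) and angle between each of cactus_largest, cactus_second, cactus_third, cactus_smallest's own z axis and vertical below 0.12 rad and linear speed of each of cactus_largest, cactus_second, cactus_third, cactus_smallest below 0.01 m/s and horizontal distance between cactus_second and geranium between 0.205 and 0.31 m and ((horizontal distance between cactus_second and saucer_clay below 0.014 m and z of cactus_second in the frame of saucer_clay below 0.009 m) or (horizontal distance between cactus_second and saucer_yellow below 0.014 m and z of cactus_second in the frame of saucer_yellow below 0.009 m) or (horizontal distance between cactus_second and saucer_blue below 0.014 m and z of cactus_second in the frame of saucer_blue below 0.009 m) or (horizontal distance between cactus_second and saucer_black below 0.014 m and z of cactus_second in the frame of saucer_black below 0.009 m)) and horizontal distance between cactus_third and geranium between 0.31 and 0.415 m and ((horizontal distance between cactus_third and saucer_clay below 0.014 m and z of cactus_third in the frame of saucer_clay below 0.009 m) or (horizontal distance between cactus_third and saucer_yellow below 0.014 m and z of cactus_third in the frame of saucer_yellow below 0.009 m) or (horizontal distance between cactus_third and saucer_blue below 0.014 m and z of cactus_third in the frame of saucer_blue below 0.009 m) or (horizontal distance between cactus_third and saucer_black below 0.014 m and z of cactus_third in the frame of saucer_black below 0.009 m)) and horizontal distance between cactus_smallest and geranium between 0.415 and 0.53 m and ((horizontal distance between cactus_smallest and saucer_clay below 0.014 m and z of cactus_smallest in the frame of saucer_clay below 0.009 m) or (horizontal distance between cactus_smallest and saucer_yellow below 0.014 m and z of cactus_smallest in the frame of saucer_yellow below 0.009 m) or (horizontal distance between cactus_smallest and saucer_blue below 0.014 m and z of cactus_smallest in the frame of saucer_blue below 0.009 m) or (horizontal distance between cactus_smallest and saucer_black below 0.014 m and z of cactus_smallest in the frame of saucer_black below 0.009 m))); the robot touches nothing.
It fails at once if the geranium is pushed from its place (more than 20 mm) (distance of geranium from where it was at the start of the episode above 0.02 m).
It fails at once if the shell is pushed from its place (more than 20 mm) (distance of conch_shell from where it was at the start of the episode above 0.02 m).
It fails at once if a cactus is tipped over (more than 35 degrees) (angle between any of cactus_largest, cactus_second, cactus_third, cactus_smallest's own z axis and vertical above 0.61 rad).
It also fails if it takes over 112 s, if anything falls off the work surface, if the arm or the gripper's body presses on something with over 40 N, if the wrist force passes 120 N, or if a joint passes its speed limit or range.

## Working session

There is one attempt and no reset: what is moved stays moved. The work goes in short steps, Python scripts to look and compute and a shell command to move; the robot and the scene stay as the last step left them, time stands still between calls to the robot, and variables do not carry over. Pictures are saved under pics/ and viewed, at most 14 in all, crops included, and the job is handed in when it is done.

```bash
mkdir -p pics; cat > h.py <<'E'
import numpy as np, cv2
from station import bot
def cam(n):
    c=bot.read_camera(n); c['f']=200/np.tan(np.radians(c['fovy'])/2); return c
def ray(c,u,v,z):
    d=c['pose'][:3,:3]@np.array([(u-c['cx'])/c['f'],(v-c['cy'])/c['f'],1]); o=c['pose'][:3,3]
    return o+d*(z-o[2])/d[2]
def cloud(c):
    v,u=np.mgrid[:400,:640]; d=c['depth']
    P=np.stack([(u-c['cx'])/c['f']*d,(v-c['cy'])/c['f']*d,d],-1)@c['pose'][:3,:3].T+c['pose'][:3,3]
    P[d==0]=np.nan; return P
def save(c,n): cv2.imwrite('pics/'+n,c['pixels'][:,:,::-1])
E
python3 - <<'E'
from h import *
for n in('top','scene'):
    c=cam(n); save(c,n+'0.png'); print(n,c['fovy'],c['cx'],c['cy'],c['pose'].round(3).tolist(),(c['depth']==0).mean())
    np.savez('/tmp/'+n,**c)
o=bot.get_obs();print({k:np.round(v,3).tolist() for k,v in o.items()})
E
```

```text
top 50.49219970545494 311.419215933588 201.11922811276347 [[0.027, -0.997, 0.07, 0.442], [-0.999, -0.028, -0.016, 0.023], [0.018, -0.07, -0.997, 1.104], [0.0, 0.0, 0.0, 1.0]] 0.0037265625
scene 50.1160842238711 323.7441528643754 202.81499414852834 [[-0.624, 0.613, -0.484, 0.972], [0.781, 0.48, -0.399, 0.409], [-0.012, -0.627, -0.779, 0.787], [0.0, 0.0, 0.0, 1.0]] 0.00420703125
{'t': 0.1, 'q': [1.168, 0.478, 0.022, 1.556, -0.012, 1.109, -0.083], 'joint_vel': [0.0, -0.0, -0.001, -0.002, -0.0, 0.0, -0.002], 'joint_torque': [0.005, -59.776, 1.614, -28.195, 0.013, 0.005, 0.0], 'eef_pos': [0.196, -0.645, 0.23], 'tool_rot': [-0.001, 0.989, 0.147, -0.0], 'contact_force': [-0.243, 0.826, 0.379], 'torque': [-0.022, -0.002, -0.038], 'grasp_force': 0.0, 'gripper_width': 1.0}
```

View pics/top0.png

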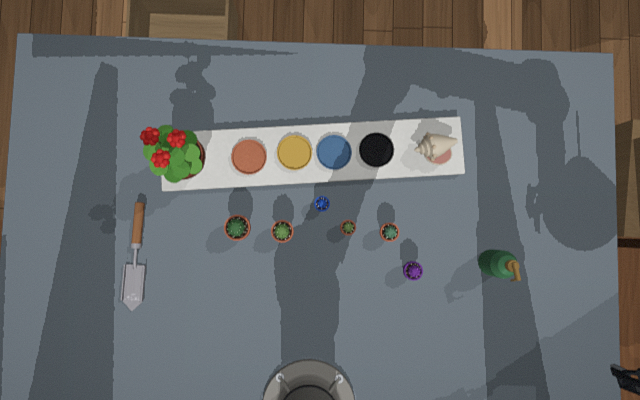

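View pics/scene0.png

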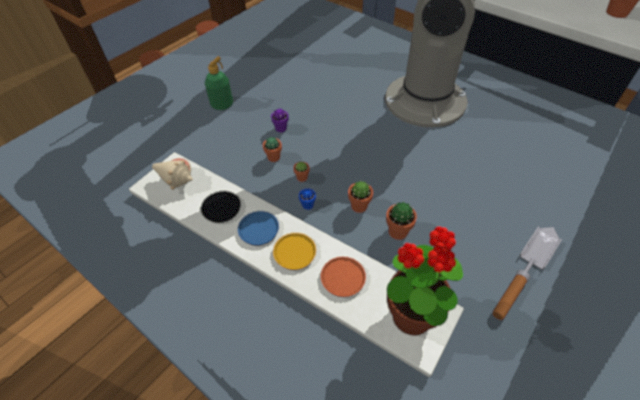

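Top view: geranium (175,152), saucers clay (249,156), yellow (294,152), blue (334,152), black (376,150), and shell (437,148). The pots by size are (237,228), (283,232), (390,232) and (348,228). The look-alikes are blue at (322,203) and purple at (413,271).

```bash
python3 - <<'E'
from h import *
C={n:dict(np.load(f'/tmp/{n}.npz')) for n in('top','scene')}
c=C['top']; P=cloud(c); S=cloud(C['scene']).reshape(-1,3)
hsv=cv2.cvtColor(c['pixels'],cv2.COLOR_RGB2HSV)
def comp(m,u,v,r):
    k=np.zeros_like(m);cv2.circle(k,(u,v),r,1,-1); m=m*k
    return max(cv2.findContours(m,0,2)[0],key=cv2.contourArea)
H,Sa,V=[hsv[...,i].astype(int) for i in range(3)]
for n,u,v,h,D in(('L',237,228,.062,64),('2',283,232,.054,56),('3',390,232,.046,48),('4',348,228,.038,40),('blueLA',322,203,.038,40),('purple',413,271,.046,48)):
    # non-bench: higher than bench in depth cloud
    m=(((H<22)|(H>165))&(Sa>90)).astype(np.uint8) if n in'L234' else ((Sa>140)&(H>105)).astype(np.uint8)
    k=comp(m,u,v,20); (a,b),r=cv2.minEnclosingCircle(k); w=ray(c,a,b,h)
    # depth checks, both views: points in collar height band
    out=[]
    for Q in(P.reshape(-1,3),S):
        s=Q[(np.hypot(*(Q[:,:2]-w[:2]).T)<.045)&(Q[:,2]>h-.014)&(Q[:,2]<h+.006)]
        if len(s)>5: out.append((s[:,:2].min(0)+s[:,:2].max(0))/2*1000); out.append(np.ptp(s[:,:2],axis=0)*1000)
    print(n,(round(a,1),round(b,1)),'D',round(2*r*(c['pose'][2,3]-h)/c['f']*1000),(w*1000).round(0)[:2],D,[x.round(0).tolist() for x in out], 'R',np.hypot(*w[:2]).round(3))
for n,u,v,m in(('clay',249,156,(Sa>120)&((H<13)|(H>170))),('yel',294,152,(Sa>120)&(H>13)&(H<32)),('blue',334,152,(Sa>100)&(H>95)&(H<125)),('black',376,150,V<60)):
    k=comp(m.astype(np.uint8),u,v,24); (a,b),r=cv2.minEnclosingCircle(k); e=cv2.fitEllipse(k); w=ray(c,*e[0],.034)
    print(n,(a,b),e[:2],'D',2*r*(c['pose'][2,3]-.034)/c['f']*1000,(w*1000).round(0)[:2],'R',np.hypot(*w[:2]).round(3))
for u,v in((175,152),(437,148)):print(ray(c,u,v,.1).round(3))
q=P.reshape(-1,3)
for lab,y0,y1 in(('ger',.2,.42),('shell',-.35,-.17)):
    s=q[(q[:,2]>.06)&(q[:,1]>y0)&(q[:,1]<y1)&(q[:,0]>.45)&(q[:,0]<.75)]; print(lab,s.min(0).round(3),s.max(0).round(3))
big=cv2.resize(c['pixels'][190:290,220:430,::-1],None,fx=3.8,fy=3.8,interpolation=cv2.INTER_CUBIC);cv2.imwrite('pics/crop1.png',big)
E
```

```text
L (236.9, 227.2) D 65 [446. 187.] 64 [[445.0, 188.0], [62.0, 63.0], [447.0, 188.0], [61.0, 63.0]] R 0.484
2 (282.0, 230.9) D 56 [440.  78.] 56 [[440.0, 78.0], [54.0, 55.0], [441.0, 78.0], [54.0, 55.0]] R 0.447
3 (388.9, 231.7) D 48 [ 445. -189.] 48 [[444.0, -189.0], [45.0, 46.0], [446.0, -189.0], [47.0, 49.0]] R 0.483
4 (347.6, 227.1) D 39 [454. -86.] 40 [[453.0, -86.0], [38.0, 38.0], [453.0, -86.0], [40.0, 39.0]] R 0.462
blueLA (321.5, 203.2) D 39 [512. -19.] 40 [[512.0, -19.0], [38.0, 38.0], [512.0, -20.0], [41.0, 40.0]] R 0.512
purple (414.7, 270.5) D 34 [ 351. -254.] 48 [[350.0, -249.0], [46.0, 47.0], [351.0, -250.0], [48.0, 52.0]] R 0.433
clay (248.4375, 156.5) ((248.30743408203125, 156.3780975341797), (32.765987396240234, 33.557621002197266)) D 86.58916537039723 [626. 170.] R 0.649
yel (294.0, 152.0) ((293.99639892578125, 152.0125274658203), (33.17289352416992, 33.805023193359375)) D 87.09235857347467 [641.  54.] R 0.643
blue (333.4859619140625, 151.71067810058594) ((333.4925842285156, 151.69435119628906), (32.641746520996094, 33.134342193603516)) D 85.27882494248742 [645. -46.] R 0.647
black (375.8831787109375, 149.3598175048828) ((375.8985290527344, 149.35658264160156), (32.805503845214844, 33.17804718017578)) D 85.45358383029223 [ 654. -155.] R 0.672
[0.62  0.335 0.1  ]
[ 0.649 -0.291  0.1  ]
ger [0.451 0.2   0.06 ] [0.668 0.367 0.275]
shell [ 0.452 -0.35   0.06 ] [ 0.693 -0.183  0.096]
```

View pics/crop1.png

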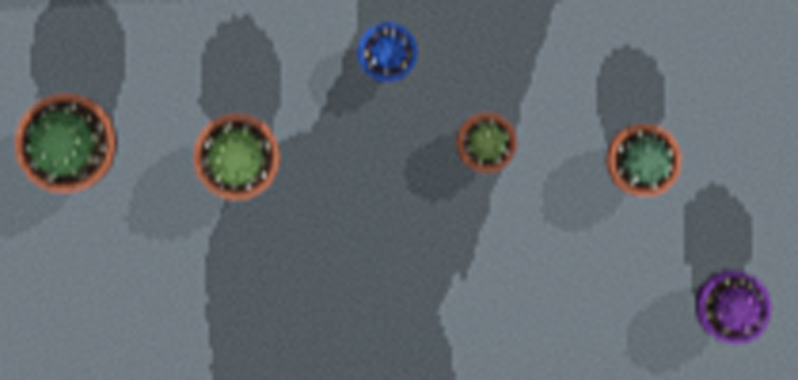

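The crop shows four clay pots with green cacti: 64 mm at (237,227), 56 mm at (282,231), 40 mm at (348,227) and 48 mm at (389,232). The blue pot (322,203) and the purple pot (415,270) are the look-alikes, so I leave them alone. The order is largest to clay, second to yellow, third to blue, smallest to black. I'll turn the tool so it closes along world x; then tool x = +y, tool y = +x and tool z = down.

```bash
python3 -m jog '[[0,0,-4,0],[0,0,-8,0],[2,-3,-9,0],[5,-7,-9,-0.1],[8,-11,-9,-0.2],[11,-15,-9,-0.3],[14,-19,-9,-0.4],[17,-23,-9,-0.5],[20,-28,-9,-0.6],[23,-32,-9,-0.7],[26,-36,-9,-0.8],[29,-41,-9,-0.9],[32,-45,-9,-1.0],[34,-49,-9,-1.1],[37,-53,-9,-1.2],[39,-57,-9,-1.27],[42,-62,-9,-1.27],[45,-66,-9,-1.27],[47,-70,-9,-1.27],[48,-72.3,-9,-1.27]]' -1 60; python3 -c "
from h import *;o=bot.get_obs();print(o['t'],o['q'],o['tool_rot'])"
```

```text
t: 1.77
eef_pos: [0.4166, 0.0664, 0.3214]
tool_rot: [0.0, 0.709, 0.705, 0.0]
contact_force: [1.1, -1.1, 1.0]
gripper_width: 1.0
grasp_force: 0.0
1.7667 [ 0.4754864   0.00620701 -0.76545368  1.95792722  0.00539887  1.17878851
 -0.29847891] [3.99501602e-04 7.09387170e-01 7.04818901e-01 1.63254430e-05]
```

```bash
python3 -m jog '[[0,0,0,0],[0,0,0,0],[0,0,0,0],[0,0,0,0],[0,0,0,0],[0,0,0,0]]'; python3 -c "
from h import *;o=bot.get_obs();print(o['t'],o['q'],o['tool_rot'])"
```

```text
t: 2.27
eef_pos: [0.4166, 0.0633, 0.3212]
tool_rot: [0.0, 0.71, 0.704, -0.0]
contact_force: [0.1, -0.1, 0.2]
gripper_width: 0.997
grasp_force: 0.0
2.2667 [ 0.47870485  0.00569271 -0.76132193  1.95870766  0.00460587  1.17905382
 -0.29264295] [ 7.63293675e-05  7.10026100e-01  7.04175326e-01 -2.04507890e-04]
```

```bash
python3 -m jog '[[3,0.8,0,0],[6,1.5,0,0],[9,2.2,3,0],[12,2.9,6,0],[12.4,2.9,10,0],[12.4,2.9,13,0],[12.4,2.9,16,0],[12.4,2.9,17,0],[12.4,2.9,17,0],[12.4,2.9,17,0],[12.4,2.9,17,0],[12.4,2.9,17,0]]'
```

```text
t: 3.27
eef_pos: [0.4479, 0.1886, 0.1532]
tool_rot: [0.001, 0.71, 0.705, 0.002]
contact_force: [-0.3, -0.3, 0.1]
gripper_width: 1.0
grasp_force: 0.0
```

```bash
python3 -m jog '[[-0.1,-0.2,2.5,0],[-0.1,-0.2,5,0],[-0.1,-0.2,7.5,0],[-0.1,-0.2,10,0],[-0.1,-0.2,11.5,0],[-0.1,-0.2,12.3,0],[-0.1,-0.2,12.3,0],[-0.1,-0.2,12.3,0]]' && python3 -m jog '[[0,0,0,0],[0,0,0,0],[0,0,0,0],[0,0,0,0],[0,0,0,0],[0,0,0,0],[0,0,0,0],[0,0,0,0]]' 0.6 50
```

```text
t: 3.93
eef_pos: [0.4454, 0.1877, 0.0293]
tool_rot: [0.0, 0.709, 0.705, 0.001]
contact_force: [0.2, 0.7, 0.0]
gripper_width: 0.998
grasp_force: 0.0
t: 4.6
eef_pos: [0.4455, 0.1877, 0.0299]
tool_rot: [0.001, 0.709, 0.705, 0.001]
contact_force: [-1.4, -1.4, 7.4]
gripper_width: 0.732
grasp_force: 52.6
```

```bash
python3 -m jog '[[0,0,-1,0],[0,0,-2.5,0],[0,0,-4.5,0],[0,0,-6.5,0],[0,1,-7.5,0],[-0.2,3,-8,0],[-0.5,5.5,-8,0],[-0.8,8,-8,0],[-1.1,10.5,-8,0],[-1.4,13,-8,0],[-1.6,15.3,-8,0],[-1.7,17,-8,0],[-1.8,18.0,-8,0],[-1.8,18.1,-8,0],[-1.8,18.1,-8,0],[-1.8,18.1,-8,0],[-1.8,18.1,-8,0],[-1.8,18.1,-8,0]]' && python3 - <<'E'
from h import *
c=cam('scene');cv2.imwrite('pics/s1.png',cv2.resize(c['pixels'][150:350,240:560,::-1],None,fx=2,fy=2))
E
```

```text
t: 6.1
eef_pos: [0.6244, 0.1686, 0.1085]
tool_rot: [-0.0, 0.709, 0.705, -0.0]
contact_force: [-0.4, 1.0, -1.8]
gripper_width: 0.733
grasp_force: 55.7
```

View pics/s1.png

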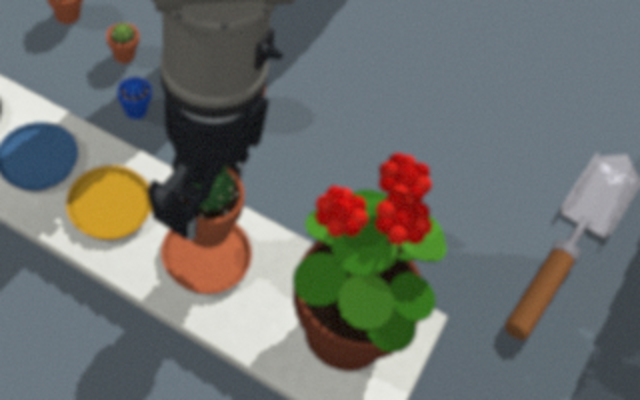

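The crop shows the largest pot hanging upright over the clay saucer (crop px 207,235), clear of the geranium. Lowering it now.

```bash
python3 -m jog '[[0.1,0.15,1.5,0],[0.1,0.15,2.7,0],[0.1,0.15,3.6,0],[0.1,0.15,4.2,0],[0.1,0.15,4.6,0],[0.1,0.15,4.8,0],[0.1,0.15,4.8,0],[0.1,0.15,4.8,0],[0.1,0.15,4.8,0]]'
```

```text
t: 6.9
eef_pos: [0.6273, 0.1694, 0.0608]
tool_rot: [0.0, 0.709, 0.705, 0.0]
contact_force: [0.1, -0.4, -2.5]
gripper_width: 0.734
grasp_force: 56.0
```

```bash
python3 -m jog '[[0,0,0.1,0],[0,0,0.15,0],[0,0,0.15,0]]' && python3 -m jog '[[0,0,0,0],[0,0,0,0],[0,0,0,0],[0,0,0,0],[0,0,0,0],[0,0,0,0]]' -1 && python3 -m jog '[[0,0,-1,0],[0,0,-2.5,0],[0,0,-5,0],[0,0,-8,0],[0,0,-10,0],[0,0,-12,0],[-1,-2,-12,0],[-3,-5,-12,0],[-5,-8,-12,0],[-8,-12,-12,0],[-10,-15,-12,0],[-9.1,-18.7,-12,0],[-9.1,-18.7,-12,0],[-9.1,-18.7,-10,0],[-9.1,-18.7,-8,0],[-9.1,-18.7,-6,0],[-9.1,-18.7,-6,0],[-9.1,-18.7,-6,0],[-9.1,-18.7,-6,0]]' && python3 - <<'E'
from h import *
c=cam('scene');cv2.imwrite('pics/s2.png',cv2.resize(c['pixels'][150:350,240:560,::-1],None,fx=2,fy=2))
E
```

```text
t: 7.15
eef_pos: [0.6271, 0.1692, 0.0591]
tool_rot: [0.0, 0.709, 0.705, 0.0]
contact_force: [0.7, -0.2, -2.9]
gripper_width: 0.734
grasp_force: 56.1
t: 7.65
eef_pos: [0.6269, 0.1693, 0.0589]
tool_rot: [0.0, 0.709, 0.705, 0.0]
contact_force: [0.2, 0.2, 0.0]
gripper_width: 1.002
grasp_force: 0.0
t: 9.23
eef_pos: [0.4403, 0.0801, 0.1202]
tool_rot: [0.001, 0.709, 0.705, 0.001]
contact_force: [-0.1, 0.4, -0.2]
gripper_width: 0.998
grasp_force: 0.0
```

View pics/s2.png

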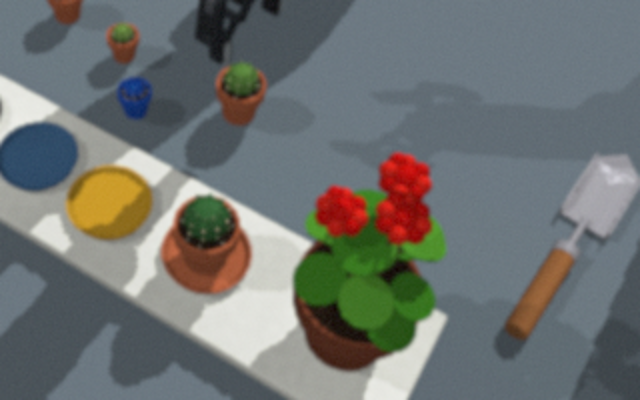

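The largest stands upright in the clay saucer (crop px 207,245). The second is at crop px (241,92).

```bash
python3 -m jog '[[-0.2,0,2.5,0],[-0.2,0,5,0],[-0.2,0,7.5,0],[-0.2,0,9,0],[-0.2,0,9.7,0],[-0.2,0,9.7,0],[-0.2,0,9.7,0]]' && python3 -m jog '[[0,0,0,0],[0,0,0,0],[0,0,0,0],[0,0,0,0],[0,0,0,0],[0,0,0,0],[0,0,0,0],[0,0,0,0]]' 0.7 50 && python3 -m jog '[[0,0,-1,0],[0,0,-2.5,0],[0,0,-4.5,0],[0,0,-6.5,0],[0,1,-7.5,0],[-0.2,3,-8,0],[-0.5,5.5,-8,0],[-0.8,8,-8,0],[-1.1,10.5,-8,0],[-1.5,13,-8,0],[-1.9,15.5,-8,0],[-2.2,17.7,-8,0],[-2.4,19.2,-8,0],[-2.4,20,-8,0],[-2.4,20.1,-8,0],[-2.4,20.1,-8,0],[-2.4,20.1,-8,0],[-2.4,20.1,-8,0]]'
```

```text
t: 9.87
eef_pos: [0.4402, 0.0777, 0.0227]
tool_rot: [0.0, 0.709, 0.705, 0.001]
contact_force: [-0.4, 0.3, -0.1]
gripper_width: 1.0
grasp_force: 0.0
t: 10.53
eef_pos: [0.4401, 0.0774, 0.023]
tool_rot: [0.001, 0.709, 0.705, 0.001]
contact_force: [-1.3, -1.3, 10.0]
gripper_width: 0.636
grasp_force: 50.6
t: 12.03
eef_pos: [0.639, 0.0525, 0.1019]
tool_rot: [-0.0, 0.709, 0.705, -0.0]
contact_force: [-0.3, -1.0, -1.3]
gripper_width: 0.639
grasp_force: 53.2
```

```bash
python3 -m jog '[[0.1,0.15,1.5,0],[0.1,0.15,2.7,0],[0.1,0.15,3.6,0],[0.1,0.15,4.3,0],[0.1,0.15,4.7,0],[0.1,0.15,4.95,0],[0.1,0.15,4.95,0],[0.1,0.15,4.95,0],[0.1,0.15,4.95,0]]'
```

```text
t: 12.78
eef_pos: [0.6419, 0.0532, 0.0523]
tool_rot: [0.0, 0.709, 0.705, 0.0]
contact_force: [1.0, -0.9, -2.0]
gripper_width: 0.639
grasp_force: 53.6
```

```bash
python3 -m jog '[[0,0,0,0],[0,0,0,0],[0,0,0,0],[0,0,0,0],[0,0,0,0],[0,0,0,0]]' -1 && python3 -m jog '[[0,0,-1,0],[0,0,-2.5,0],[0,0,-5,0],[0,0,-8,0],[0,0,-10,0],[0,0,-12,0],[-2,-2,-12,0],[-5,-4,-12,0],[-8,-7,-12,0],[-11,-9,-12,0],[-14,-12,-12,0],[-17,-14,-12,0],[-20,-17,-12,0],[-23,-19,-12,0],[-24.2,-19.7,-12,0],[-24.2,-19.7,-10,0],[-24.2,-19.7,-6,0],[-24.2,-19.7,-6,0],[-24.2,-19.7,-6,0],[-24.2,-19.7,-6,0]]' && python3 - <<'E'
from h import *
c=cam('scene');cv2.imwrite('pics/s3.png',cv2.resize(c['pixels'][110:310,180:500,::-1],None,fx=2,fy=2))
E
```

```text
t: 13.28
eef_pos: [0.6418, 0.0531, 0.0524]
tool_rot: [0.0, 0.709, 0.705, 0.0]
contact_force: [0.7, -0.3, 0.0]
gripper_width: 1.003
grasp_force: 0.0
t: 14.95
eef_pos: [0.4444, -0.1873, 0.1141]
tool_rot: [0.001, 0.709, 0.705, 0.0]
contact_force: [0.5, -0.3, 0.7]
gripper_width: 1.001
grasp_force: 0.0
```

View pics/s3.png

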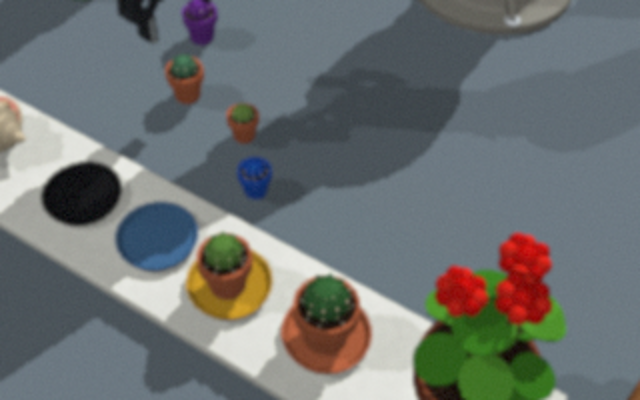

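The second stands in the yellow saucer (crop px 227,270) and the largest in the clay one (327,315). The orange third is at (185,78), with purple behind it.

```bash
python3 -m jog '[[-0.15,0.1,2.5,0],[-0.15,0.1,5,0],[-0.15,0.1,7.5,0],[-0.15,0.1,9,0],[-0.15,0.1,9.7,0],[-0.15,0.1,9.7,0],[-0.15,0.1,9.7,0]]' && python3 -m jog '[[0,0,0,0],[0,0,0,0],[0,0,0,0],[0,0,0,0],[0,0,0,0],[0,0,0,0],[0,0,0,0],[0,0,0,0],[0,0,0,0]]' 0.8 50 && python3 -m jog '[[0,0,-1,0],[0,0,-2.5,0],[0,0,-4.5,0],[0,0,-6.5,0],[0.5,1,-7.5,0],[1.5,2.5,-8,0],[3.2,4.5,-8,0],[4.9,6.8,-8,0],[6.6,9.2,-8,0],[8.3,11.6,-8,0],[10,14,-8,0],[11.7,16.4,-8,0],[13.2,18.5,-8,0],[14,19.6,-8,0],[14.3,20,-8,0],[14.3,20,-8,0],[14.3,20,-8,0],[14.3,20,-8,0],[14.3,20,-8,0]]'
```

```text
t: 15.58
eef_pos: [0.4455, -0.1893, 0.0166]
tool_rot: [0.001, 0.709, 0.705, 0.0]
contact_force: [0.1, -0.6, -0.7]
gripper_width: 0.994
grasp_force: 0.0
t: 16.33
eef_pos: [0.4448, -0.1896, 0.0164]
tool_rot: [0.001, 0.709, 0.705, -0.0]
contact_force: [-2.3, 0.2, 8.7]
gripper_width: 0.547
grasp_force: 49.8
t: 17.92
eef_pos: [0.6441, -0.0489, 0.0953]
tool_rot: [0.0, 0.71, 0.704, -0.001]
contact_force: [-0.5, 0.4, -1.0]
gripper_width: 0.545
grasp_force: 51.5
```

```bash
python3 -m jog '[[0.25,0.05,1.5,0],[0.25,0.05,2.7,0],[0.25,0.05,3.6,0],[0.25,0.05,4.3,0],[0.25,0.05,4.7,0],[0.25,0.05,4.9,0],[0.25,0.05,4.9,0],[0.25,0.05,4.9,0],[0.25,0.05,4.9,0]]'
```

```text
t: 18.67
eef_pos: [0.646, -0.0448, 0.0465]
tool_rot: [0.0, 0.709, 0.705, 0.0]
contact_force: [0.3, 0.1, -0.3]
gripper_width: 0.541
grasp_force: 51.7
```

```bash
python3 -m jog '[[0,0,0.05,0],[0,0,0.05,0],[0,0,0.05,0],[0,0,0.05,0],[0,0,0.05,0],[0,0,0.05,0]]' -1 && python3 -m jog '[[0,0,-1,0],[0,0,-2.5,0],[0,0,-5,0],[0,0,-8,0],[0,0,-10,0],[0,0,-11,0],[-1,-2,-11,0],[-2,-5,-11,0],[-3,-8,-11,0],[-4.1,-12,-11,0],[-4.1,-15,-11,0],[-4.1,-18,-11,0],[-4.1,-19.3,-11,0],[-4.1,-19.3,-10,0],[-4.1,-19.3,-8,0],[-4.1,-19.3,-6,0],[-4.1,-19.3,-6,0],[-4.1,-19.3,-6,0],[-4.1,-19.3,-6,0]]' && python3 - <<'E'
from h import *
c=cam('scene');cv2.imwrite('pics/s4.png',cv2.resize(c['pixels'][110:310,140:460,::-1],None,fx=2,fy=2))
E
```

```text
t: 19.17
eef_pos: [0.6457, -0.0449, 0.0459]
tool_rot: [0.0, 0.709, 0.705, 0.0]
contact_force: [-0.4, 0.6, -0.4]
gripper_width: 0.998
grasp_force: 0.0
t: 20.75
eef_pos: [0.4534, -0.0843, 0.1064]
tool_rot: [0.0, 0.709, 0.705, 0.0]
contact_force: [0.6, 0.4, 0.2]
gripper_width: 0.998
grasp_force: 0.0
```

View pics/s4.png

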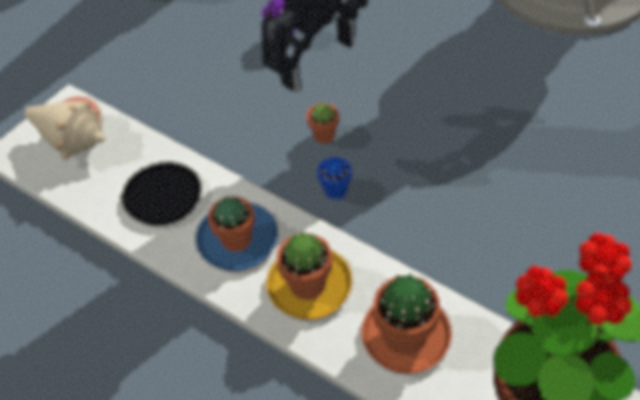

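The third is upright in the blue saucer (crop px 233,225). The smallest, in orange clay, is at (322,122), and the blue look-alike is at (334,177).

```bash
python3 -m jog '[[-0.15,0,2.5,0],[-0.15,0,5,0],[-0.15,0,7.5,0],[-0.15,0,9,0],[-0.15,0,9.5,0],[-0.15,0,9.5,0],[-0.15,0,9.5,0]]' && python3 -m jog '[[0,0,0,0],[0,0,0,0],[0,0,0,0],[0,0,0,0],[0,0,0,0],[0,0,0,0],[0,0,0,0],[0,0,0,0],[0,0,0,0],[0,0,0,0]]' 0.8 40 && python3 -m jog '[[0,0,-1,0],[0,0,-2.5,0],[0,0,-4.5,0],[0,0,-6.5,0],[-0.2,1,-7.5,0],[-0.7,2.5,-8,0],[-1.5,4.5,-8,0],[-2.3,6.8,-8,0],[-3.1,9.2,-8,0],[-3.9,11.6,-8,0],[-4.7,14,-8,0],[-5.6,16.4,-8,0],[-6.4,18.5,-8,0],[-6.8,19.6,-8,0],[-6.9,20.1,-8,0],[-6.9,20.1,-8,0],[-6.9,20.1,-8,0],[-6.9,20.1,-8,0],[-6.9,20.1,-8,0]]'
```

```text
t: 21.38
eef_pos: [0.4534, -0.0861, 0.0117]
tool_rot: [0.001, 0.709, 0.705, 0.0]
contact_force: [-0.4, -0.5, 0.2]
gripper_width: 1.002
grasp_force: 0.0
t: 22.22
eef_pos: [0.4528, -0.0865, 0.0116]
tool_rot: [0.001, 0.709, 0.705, 0.0]
contact_force: [-1.9, 0.1, 8.1]
gripper_width: 0.455
grasp_force: 39.2
t: 23.8
eef_pos: [0.652, -0.156, 0.091]
tool_rot: [-0.0, 0.709, 0.705, -0.0]
contact_force: [0.6, 0.4, -1.5]
gripper_width: 0.451
grasp_force: 40.2
```

```bash
python3 -m jog '[[0.1,0.1,1.5,0],[0.1,0.1,2.7,0],[0.1,0.1,3.6,0],[0.1,0.1,4.3,0],[0.1,0.1,4.7,0],[0.1,0.1,4.95,0],[0.1,0.1,4.95,0],[0.1,0.1,4.95,0],[0.1,0.1,4.95,0]]'
```

```text
t: 24.55
eef_pos: [0.6543, -0.1554, 0.0415]
tool_rot: [0.0, 0.709, 0.705, 0.0]
contact_force: [0.3, 0.9, -0.8]
gripper_width: 0.453
grasp_force: 40.3
```

```bash
python3 -m jog '[[0,0,0.05,0],[0,0,0.05,0],[0,0,0.05,0],[0,0,0.05,0],[0,0,0.05,0],[0,0,0.05,0],[0,0,0.05,0]]' -1 && python3 -m jog '[[0,0,-1,0],[0,0,-2.5,0],[0,0,-5,0],[0,0,-9,0],[0,0,-13,0],[0,0,-17,0],[0,-3,-18,0],[0,-6,-18,0],[0,-9,-18,0],[0,-12,-18,0],[0,-15,-18,0],[0,-18,-18,0],[0,-20,-18,0],[0,-20,-18,0],[0,-20,-18,0]]' && python3 - <<'E'
from h import *
C={n:cam(n) for n in('top','scene')}
for n in C: save(C[n],n+'_end.png')
c=C['top'];P=cloud(c).reshape(-1,3);S=cloud(C['scene']).reshape(-1,3)
for n,h,x,y in(('L',.062,626,170),('2',.054,641,54),('3',.046,645,-46),('4',.038,654,-155)):
    for Q in(P,S):
        z=h+.029; s=Q[(np.hypot(Q[:,0]-x/1e3,Q[:,1]-y/1e3)<.05)&(Q[:,2]>z-.012)&(Q[:,2]<z+.005)]
        m=(s[:,:2].min(0)+s[:,:2].max(0))/2*1000; print(n,m.round(0)-[x,y],np.ptp(s[:,:2],axis=0).round(3))
E
```

```text
t: 25.13
eef_pos: [0.654, -0.1555, 0.0408]
tool_rot: [0.0, 0.709, 0.705, 0.0]
contact_force: [0.4, 0.7, -0.6]
gripper_width: 1.001
grasp_force: 0.0
t: 26.38
eef_pos: [0.4537, -0.1545, 0.2223]
tool_rot: [0.001, 0.709, 0.705, -0.0]
contact_force: [0.8, 0.1, 0.3]
gripper_width: 0.998
grasp_force: 0.0
L [ 1. -1.] [0.063 0.062]
L [2. 0.] [0.065 0.063]
2 [ 1. -1.] [0.055 0.054]
2 [2. 0.] [0.056 0.056]
3 [1. 1.] [0.047 0.045]
3 [2. 0.] [0.048 0.048]
4 [1. 0.] [0.04  0.039]
4 [ 1. -1.] [0.04 0.04]
```

View pics/scene_end.png

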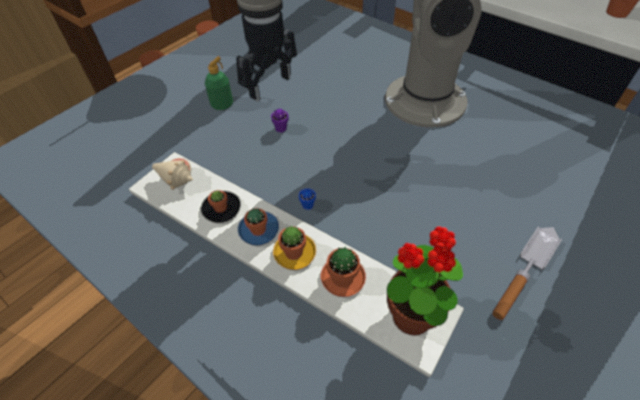

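View pics/top_end.png

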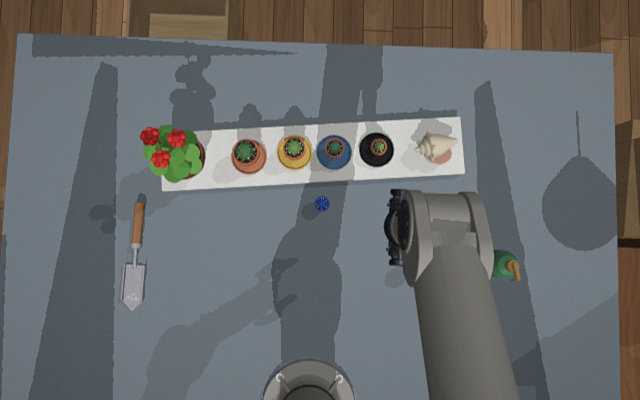

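All four stand upright and centred to within 2 mm, in size order from the geranium (scene px 343,268; 293,242; 257,221; 218,201). The geranium and the shell haven't moved, and the arm is clear of everything.

```bash
python3 -c "
from station import bot; print(bot.hand_in())"
```

```text
the job is handed in; nothing more can be done
None
```

I handed the job in at about 26 s on the robot's clock, with the four cacti upright in size order from geranium to shell, each within about 2 mm of its saucer's centre; the hand-in returned no verdict.

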